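# Close the permeability cell

### The arm

A 7-joint arm with a two-finger parallel gripper is mounted at the origin on a cart in front of the work surface, level with it; the furniture and walls round the work are solid. World frame = base frame: x ahead of the robot, y to its left, z up, the work surface at z = 0. Lengths are in m, angles in degrees, forces in N, time in s.
With the tool pointing down it reaches from about 0.425 to 0.875 m from the base axis. Payload 4.7 kg.
Tool frame: the origin (TCP) lies at the very end of the fingers, on their centre line; the grasp point (between the pads) lies 19 mm behind it; z points along the fingers, y is the direction in which the jaws open and shut (so a half turn about z gives the same grasp; the last joint's range is limited). The gripper opens to 87 mm and grips with 3 to 60 N. Pads are 19 mm wide; open, the fingers measure 117 mm over their backs; the gripper's body (75 mm by 190 mm) begins 51 mm behind the grasp point.
Start: joints at [-74.078, 18.392, -4.016, 83.108, 1.295, 78.541, -3.26], TCP at [0.17, 0.628, 0.223] pointing down, gripper open.
Joint ranges: [-163.93, 163.93], [-17.29, 119.83], [-79.2, 71.16], [3.27, 140.29], [-89.18, 269.18], [5.43, 117.66], [-154.24, 154.24]. Speed limits (degrees/s): [147.25, 147.25, 180, 180, 180, 180, 180].

### API

Orientations are given as [roll, pitch, yaw] about the fixed x, y, z axes, in that order (R = Rz(yaw) Ry(pitch) Rx(roll)).
In Python, from cell import env gives the robot as it stands.
- The arm moves only by the tool servo_tool, never from a script. Its argument "increments" is a list that holds one entry, the list of rows, each a list of 7 numbers: the shift along the tool's x, y, z in m, then the turn, a rotation vector about the tool's x, y, z in degrees, then the opening, from -1 (shut) to 1 (fully open). In form: [[[dx, dy, dz, rx, ry, rz, fingers], ...]]. A call has 1 to 20 rows; each row is the pose to reach, as a shift and turn from the pose commanded when the call began, along the tool's axes at that moment; what a row does not reach only later rows make up. A row lasts 1/10 s, in which the tool goes at most 50 mm and 8.59 degrees, less where a joint would pass 70% of its speed; a pose out of reach is approached as far as the arm can. A call with a gripper value outside its range is refused whole. The fingers move at their own pace and stop on an object; "squeeze" is the grip in N (left out, the last holds). Time passes only in rows, so rows that repeat a pose let the fingers close. It gives the time, the measured TCP pose, the force and the opening at its end, in the units of the state.
- env.get_obs(): the state, without advancing time (a new reading comes with each control period).
- env.read_camera(name): name is "side" or "top" or "wrist"; returns a dict with "frame" (480x640x3 uint8, blue, green, red), "intrinsics" (3x3 intrinsics, pixels), "rvec" (rotation vector, rad) and "tvec" (3), from world to camera coordinates, as OpenCV has them. Camera axes: x right, y down, z forward; pixel columns grow to the right and rows downward; lengths in m; the calibration is good to about 2 mm. A picture is of the moment at which its call begins. There is no depth.
- env.sign_off(): hands the job in, once; it reports no verdict.
The state is a dict: "time_s": time; "qpos": joint angles; "joint_velocities": joint speeds; "effort": joint torques, N m; "tool_pos": TCP position; "tool_rot": TCP orientation; "force": force on the tool from outside, world axes, zero at the start; "wrist_torque": the same for the moment, N m; "grip_width": finger opening in m.
Only numpy, scipy, OpenCV 4.12 (cv2) and the standard library are available. Lean on these libraries where they do the work, as an engineer would, in place of code of your own. Each camera call takes 0.05 s, during which the arm holds its last target.

### The job

Make up the permeability cell: put the larger of the two round plates with stems flat into the bore of the cell, then turn the three-lug clamp ring to suit the three studs and slide it on over them until it sits flush on the cell's rim, with a stud through each lug, and let go. Set both parts down gently rather than dropping them, and leave everything else on the bench where it lies.

Things in the scene. Friction and masses are not known exactly. Their poses are not given: they have to be found in the camera images.
- cell: fixed cell: round aluminium base 192 mm across, 12 thick; on it a steel cylinder, 96 mm outside, 76 mm bore, rim 32 mm above the bench; three upright studs 8 mm thick, 78 mm from the axis, 120 degrees apart, tops 57 mm above the bench, last 8 mm tapering to 3 mm. Small brass port, 26 mm high, between stud0 and stud1. Origin: under its centre, on the bench; z up; x toward stud0
- bore_floor (a point): centre of the bore's floor, 12 mm above the bench, 20 mm below the rim
- cell_rim (a point): centre of the cylinder's rim, 32 mm above the bench, where the clamp ring's underside comes to rest
- stud0 (a point): top of a cell stud, at 0 degrees (counterclockwise from above) from the cell's x axis
- stud1 (a point): top of a cell stud, at 120 degrees (counterclockwise from above) from the cell's x axis
- stud2 (a point): top of a cell stud, at 240 degrees (counterclockwise from above) from the cell's x axis
- clamp: loose clamp ring, 0.3 to 0.5 kg: flat ring 96 mm outside, 60 inside, 10 thick; three like lugs with 11.5 mm holes 78 mm from the axis, 120 degrees apart (any of three headings fits); above it, on two posts, a dark handle bar along its x axis, 92 long, 14 wide, from 52 to 68 mm above the underside. Origin: centre of the underside; z up; x toward lug0
- clamp_grip (a point): middle of the clamp ring's handle bar, 60 mm above the ring's underside
- lug0 (a point): centre of a lug's hole at the ring's underside, 0 degrees from the ring's x axis
- lug1 (a point): centre of a lug's hole at the ring's underside, 120 degrees from the ring's x axis
- lug2 (a point): centre of a lug's hole at the ring's underside, 240 degrees from the ring's x axis
- large_plate: larger loose metal plate, 0.21 to 0.35 kg: perforated disc 68 mm across, 16 thick, with a central stem 12 mm thick and on it a round knob 16 mm across, from 30 to 54 mm above the underside. Origin: centre of the underside; z up. In the bore its knob stands up through the clamp ring and stays 18 mm below the handle bar
- large_plate_knob (a point): on the larger plate's knob, 44 mm above the plate's underside and 10 mm below its top
- small_plate: smaller metal plate, 46 mm across, otherwise like the larger one with the same stem and knob; not needed; it and the larger plate may lie in either place. Origin: centre of the underside
- tape: beige roll of tape lying flat, 103 mm across, 25 high, behind the cell; bystander, origin under its centre
- tin: small round light-grey lidded tin, 67 mm across, 44 high, behind the cell; bystander, origin under its centre
- brush: sieve brush with wooden handle, 175 mm long, lying in front of the cell; bystander
- dish: shallow aluminium sample dish, 96 mm across, 8 high, at the front left; bystander, origin under its centre
Mind the look-alikes: they are no part of the job. Leave any green look-alike of the large_plate alone.

How it is judged (in metres and radians):
On the way:
1. the larger plate lies flat on the floor of the bore, let go (horizontal distance between large_plate and bore_floor below 0.007 m and z of large_plate in the frame of bore_floor below 0.003 m and angle between large_plate's own z axis and vertical below 0.06 rad and contact force between the fingers and large_plate below 0.1 N and linear speed of large_plate below 0.02 m/s), for 0.2 s.
At the end, for the whole second after the job is handed in: Larger plate flat in the bore: within 7 mm of its axis, underside within 3 mm of its floor, tilt under 0.06 rad. Clamp ring flat on the rim: within 2.5 mm of it, centre within 4 mm of the cell's axis, tilt under 0.04 rad, each hole within 4 mm of its stud. Both at rest (horizontal distance between large_plate and bore_floor below 0.007 m and z of large_plate in the frame of bore_floor below 0.003 m and angle between large_plate's own z axis and vertical below 0.06 rad and horizontal distance between clamp and cell_rim below 0.004 m and z of clamp in the frame of cell_rim between -0.003 and 0.0025 m and angle between clamp's own z axis and vertical below 0.04 rad and horizontal distance between any of lug0, lug1, lug2 and stud0 below 0.004 m and linear speed of each of clamp, large_plate below 0.02 m/s); the robot touches nothing.
It fails at once if the plate is dropped into the cell (faster than 0.4 m/s within 15 mm of its place) (distance between large_plate and bore_floor below 0.015 m and linear speed of large_plate above 0.4 m/s).
It fails at once if the clamp ring is dropped on the cell (faster than 0.4 m/s within 20 mm of its place) (distance between clamp and cell_rim below 0.02 m and linear speed of clamp above 0.4 m/s).
It fails at once if another loose thing (smaller plate, tape, tin, brush, dish) is moved more than 30 mm (distance of any of small_plate, tape, tin, brush, dish from where it was at the start of the episode above 0.03 m).
It also fails if it takes over 58 s, if anything falls off the work surface, if the arm or the gripper's body presses on something with over 40 N, if the wrist force passes 120 N, or if a joint passes its speed limit or range.

## Working session

There is one attempt and no reset: what is moved stays moved. The work goes in short steps, Python scripts to look and compute and a tool call to move; the robot and the scene stay as the last step left them, time stands still between calls to the robot, and variables do not carry over. Pictures are saved under pics/ and viewed, and the job is handed in when it is done.

Besides the shell and the picture viewer there is one more tool, called after "Emit:" by a JSON object that holds its "api" and its "payload". servo_tool: Moves the arm, as the interface text tells. Its arguments: {"type":"object","properties":{"increments":{"type":"array","items":{"type":"array","items":{"type":"array","items":{"type":"number"}}}},"squeeze":{"type":"number"}},"required":["increments"]}

```bash
ls; mkdir -p pics; cat > h.py <<'E'
import numpy as np, cv2
from cell import env
from scipy.spatial.transform import Rotation as R
def cam(n):
    d=env.read_camera(n); d={k:np.array(v) for k,v in d.items()}; return d
def ray(d,uv,z):
    Rm=cv2.Rodrigues(d['rvec'].astype(float))[0]; t=d['tvec'].reshape(3)
    c=-Rm.T@t; v=Rm.T@np.linalg.inv(d['intrinsics'])@np.array([uv[0],uv[1],1.0])
    return c+v*(z-c[2])/v[2]
def proj(d,P):
    return cv2.projectPoints(np.array(P,float).reshape(-1,1,3),d['rvec'].astype(float),d['tvec'].astype(float),d['intrinsics'].astype(float),None)[0].reshape(-1,2)
E
python3 - <<'E'
from h import *
import pickle
for n in ['side','top','wrist']:
    d=cam(n); cv2.imwrite(f'pics/{n}0.png',d['frame']); pickle.dump(d,open(f'{n}0.pkl','wb'))
    Rm=cv2.Rodrigues(d['rvec'].astype(float))[0]; print(n,(-Rm.T@d['tvec'].reshape(3)).round(3),Rm[2].round(2))
print(env.get_obs())
E
```

```text
pics
side [ 0.141 -0.935  0.971] [ 0.32  0.65 -0.69]
top [ 0.241 -0.069  1.557] [ 0.21 -0.01 -0.98]
wrist [0.093 0.648 0.384] [ 0.28 -0.08 -0.96]
{'time_s': 0.15, 'qpos': array([-74.07846007,  18.42903079,  -4.01885939,  83.15806128,
         1.29367022,  78.54119428,  -3.25929501]), 'joint_velocities': array([ 0.01988474, -0.19499579, -0.00078505, -0.09667544, -0.04753264,
        0.02989139, -0.01895755]), 'effort': array([ 4.15485729e-04, -4.91796899e+01, -4.04319651e-01, -3.12876606e+01,
       -6.39019255e-02,  4.04846377e-02,  1.10500469e-04]), 'tool_pos': array([0.16937201, 0.62711532, 0.22172318]), 'tool_rot': array([-1.79916870e+02,  2.69307266e-03,  1.64891436e+02]), 'force': array([-0.35744671,  0.63968692,  0.33445282]), 'wrist_torque': array([ 0.01821425, -0.00513273, -0.0056757 ]), 'grip_width': 0.08726865853658239}
```

View pics/side0.png

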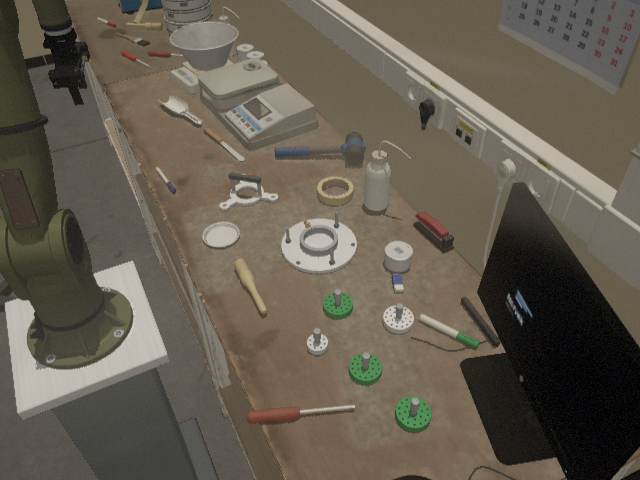

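View pics/top0.png

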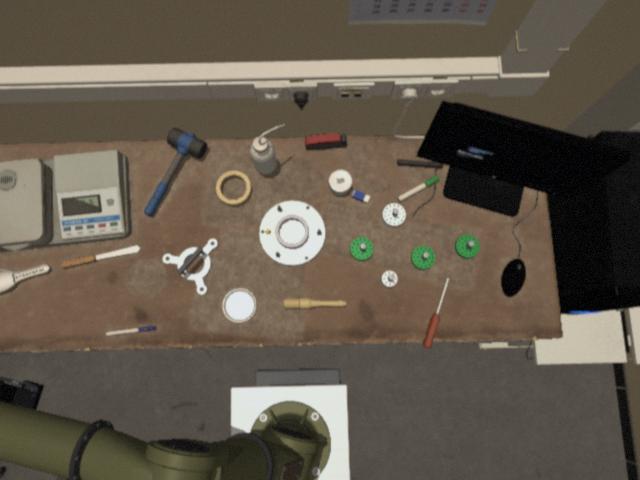

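View pics/wrist0.png

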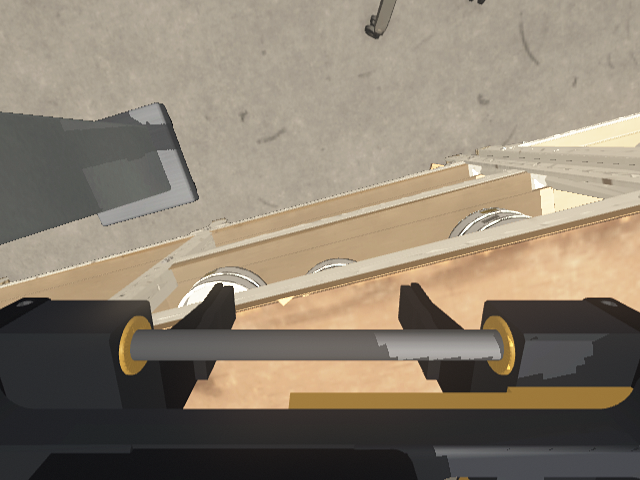

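Candidates in the top view for the larger plate: a white disc at (394,214), a smaller white disc at (390,279), and green discs at (362,248), (424,258) and (467,246). By the description I choose the white one at (394,214). Next I'll check it in a close crop.

```bash
python3 - <<'E'
from h import *
import pickle
d=pickle.load(open('top0.pkl','rb')); f=d['frame']
a=cv2.resize(f[190:300,340:450],(550,550),interpolation=cv2.INTER_CUBIC)
cv2.imwrite('pics/t_plates.png',a)
b=cv2.resize(f[195:305,155:335],(792,484),interpolation=cv2.INTER_CUBIC)
cv2.imwrite('pics/t_cell.png',b)
s=pickle.load(open('side0.pkl','rb'))
c=cv2.resize(s['frame'][160:280,200:360],(800,600),interpolation=cv2.INTER_CUBIC)
cv2.imwrite('pics/s_cell.png',c)
for n,p,z in [('L',(394,214),.016),('S',(390,279),.016),('cell rim',(293,232),.032),('ring',(192,263),.01)]:
    print(n,ray(d,p,z).round(4))
for n,p,z in [('L',(398,318.5),.016),('S',(317,344),.016),('cellrim',(319,238),.032)]:
    print(n,ray(s,p,z).round(4))
E
```

```text
L [ 0.6271 -0.3134  0.016 ]
S [ 0.4374 -0.2916  0.016 ]
cell rim [ 0.5771 -0.0193  0.032 ]
ring [0.4981 0.2723 0.01  ]
L [ 0.6232 -0.3169  0.016 ]
S [ 0.4358 -0.2953  0.016 ]
cellrim [ 0.5798 -0.0195  0.032 ]
```

View pics/t_plates.png

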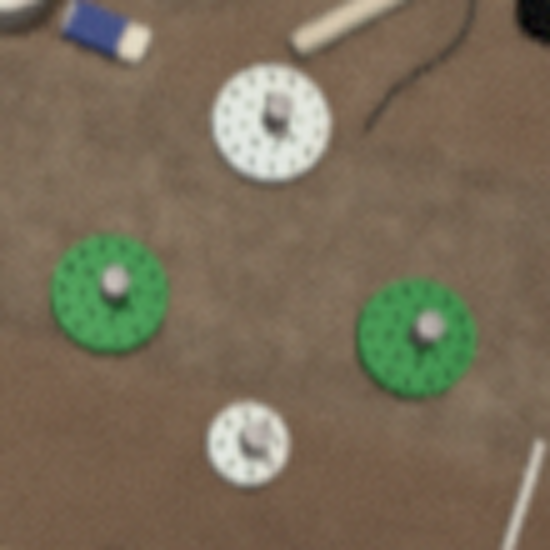

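View pics/t_cell.png

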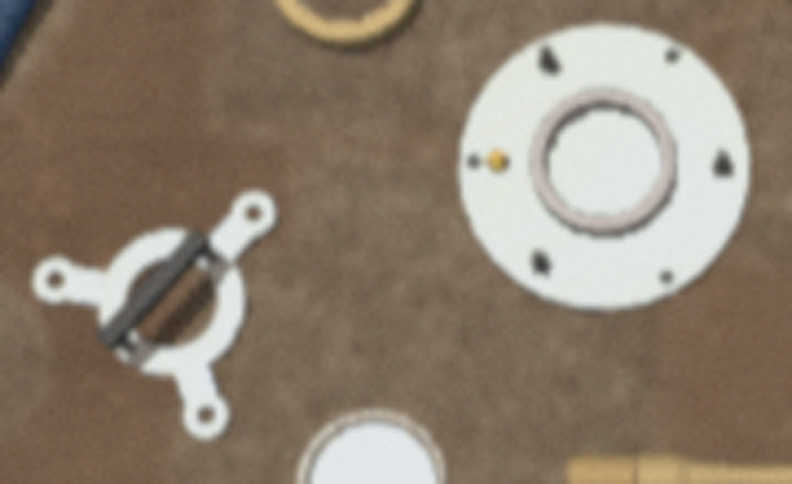

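View pics/s_cell.png

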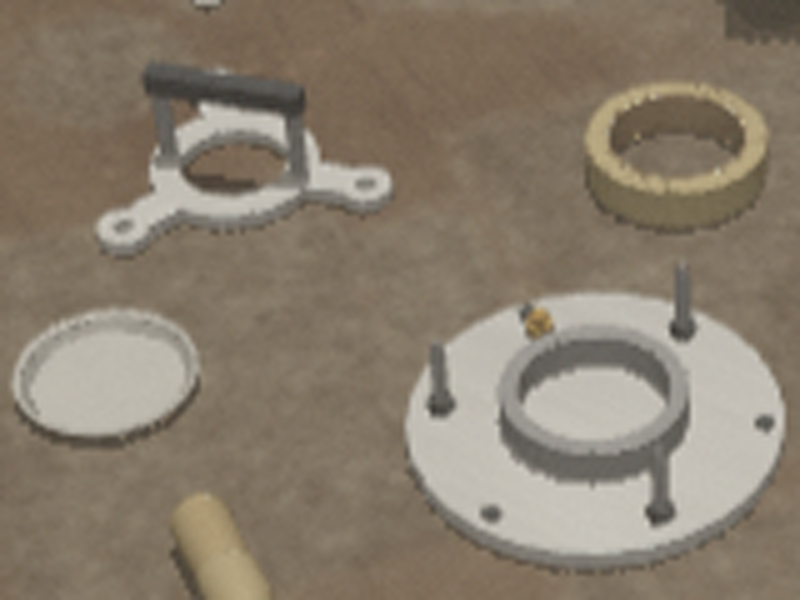

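```bash
python3 - <<'E'
from h import *
import pickle
T=pickle.load(open('top0.pkl','rb')); S=pickle.load(open('side0.pkl','rb'))
def comps(d,amin=20,thr=120,smax=45):
    hsv=cv2.cvtColor(d['frame'],cv2.COLOR_BGR2HSV)
    m=((hsv[...,2]>thr)&(hsv[...,1]<smax)).astype(np.uint8)
    cs,_=cv2.findContours(m,cv2.RETR_EXTERNAL,cv2.CHAIN_APPROX_NONE)
    out=[]
    for c in cs:
        if cv2.contourArea(c)>amin:
            x,y,w,h=cv2.boundingRect(c); out.append((cv2.contourArea(c),(x,y,w,h),cv2.fitEllipse(c)[0]))
    return out
for n,d in (('T',T),('S',S)):
    for a,b,e in comps(d):
        if 160<b[0]<420 and 180<b[1]<360 and b[2]<110: print(n,a,b,np.round(e,1),ray(d,e,.008).round(4),ray(d,e,.016).round(4))
# monitor corner triangulate
def cr(d,uv): return ray(d,uv,0),ray(d,uv,.5)
def tri(a,b):
    p1,q1=cr(T,a);p2,q2=cr(S,b);u=(q1-p1)/np.linalg.norm(q1-p1);v=(q2-p2)/np.linalg.norm(q2-p2)
    s=np.linalg.lstsq(np.stack([u,-v],1),p2-p1,rcond=None)[0];return (p1+u*s[0]).round(3),(p2+v*s[1]).round(3)
print('mon bottom-left',tri((420,151),(480,291)))
print('mon top-left',tri((442,103),(519,184)))
print('bottle top',tri((262,135),(379,152)))
# lug holes, top crop scale 4.4
for n,p in (('lugUR',(255,212)),('lugL',(56,279)),('lugB',(206,415)),('bar UR',(200,242)),('bar LL',(112,333))):
    uv=np.array(p)/4.4+[155,195]; print(n,ray(T,uv,.01 if 'lug' in n else .068).round(4))
for n,p,z in (('stud0',(544,53),.057),('stud1',(537,256),.057),('stud2',(720,153),.057),('rim',(604,162),.032),('base',(605,167),.012)):
    uv=np.array(p)/4.4+[155,195]; print(n,ray(T,uv,z).round(4))
for n,p,z in (('lugR',(366,184),.01),('lugB',(124,227),.01),('stud1',(437,346),.057),('stud0',(683,262),.057),('stud2',(658,446),.057),('rim',(595,391),.032),('barL',(165,70),.068),('barR',(285,90),.068)):
    uv=np.array(p)/5+[200,160]; print(n,'S',ray(S,uv,z).round(4))
E
```

```text
T 894.5 (222, 288, 35, 35) [238.8 305.1] [0.3747 0.138  0.008 ] [0.374  0.1369 0.016 ]
T 204.0 (381, 270, 17, 17) [389.  278.3] [ 0.4404 -0.2901  0.008 ] [ 0.4393 -0.2889  0.016 ]
T 300.5 (162, 247, 36, 23) [179.  256.6] [0.518  0.3107 0.008 ] [0.5166 0.3087 0.016 ]
T 522.5 (181, 238, 37, 57) [200.5 267.3] [0.4853 0.2481 0.008 ] [0.484  0.2464 0.016 ]
T 417.5 (382, 203, 24, 23) [393.7 214.1] [ 0.6287 -0.3138  0.008 ] [ 0.6267 -0.3125  0.016 ]
T 3389.0 (259, 200, 67, 66) [291.9 232.5] [ 0.5809 -0.0152  0.008 ] [ 0.5792 -0.0155  0.016 ]
T 31.0 (363, 194, 7, 9) [366. 198.] [ 0.6795 -0.2349  0.008 ] [ 0.6772 -0.234   0.016 ]
S 33.5 (362, 352, 8, 7) [365.7 355.2] [ 0.5153 -0.3627  0.008 ] [ 0.5122 -0.3674  0.016 ]
S 230.0 (307, 334, 21, 20) [317.  343.3] [ 0.4392 -0.2882  0.008 ] [ 0.4367 -0.2936  0.016 ]
S 26.5 (313, 328, 8, 6) [316.7 330.6] [ 0.4535 -0.2577  0.008 ] [ 0.451  -0.2634  0.016 ]
S 230.0 (419, 314, 40, 23) [438.5 325.2] [ 0.695  -0.3685  0.008 ] [ 0.6904 -0.3732  0.016 ]
S 59.0 (196, 307, 19, 68) [204.5 338.6] [ 0.2306 -0.1647  0.008 ] [ 0.2299 -0.1711  0.016 ]
S 642.5 (383,
[... 795 characters left out ...]
7]))
mon top-left (array([ 0.806, -0.386,  0.365]), array([ 0.803, -0.384,  0.364]))
bottle top (array([0.814, 0.055, 0.178]), array([0.795, 0.061, 0.17 ]))
lugUR [0.5545 0.2131 0.01  ]
lugL [0.5131 0.3423 0.01  ]
lugB [0.4218 0.2429 0.01  ]
bar UR [0.5243 0.2369 0.068 ]
bar LL [0.4678 0.2908 0.068 ]
stud0 [0.6451 0.0195 0.057 ]
stud1 [0.5122 0.0254 0.057 ]
stud2 [ 0.5762 -0.0923  0.057 ]
rim [ 0.5777 -0.0172  0.032 ]
base [ 0.5787 -0.0171  0.012 ]
lugR S [0.5535 0.2122 0.01  ]
lugB S [0.4217 0.2403 0.01  ]
stud1 S [0.5135 0.0214 0.057 ]
stud0 S [0.651  0.0208 0.057 ]
stud2 S [ 0.5769 -0.0929  0.057 ]
rim S [ 0.5794 -0.0202  0.032 ]
barL S [0.4709 0.2876 0.068 ]
barR S [0.5222 0.2392 0.068 ]
```

```bash
cat >> h.py <<'E'
def inc(P,yaw,o=None):
    o=o or env.get_obs(); Rt=R.from_euler('xyz',o['tool_rot'],degrees=True)
    d=Rt.inv().apply(np.array(P)-o['tool_pos'])
    r=(Rt.inv()*R.from_euler('xyz',[180,0,yaw],degrees=True)).as_rotvec(degrees=True)
    return np.round(d,4),np.round(r,2)
E
python3 - <<'E'
from h import *
import numpy as np
for w in [((.52,.28,.223),115),((.626,-.313,.20),63)]: print(inc(*w))
E
```

```text
(array([-0.429 , -0.2437, -0.0009]), array([-8.000e-02,  4.000e-02,  4.989e+01]))
(array([-0.6859, -0.7886,  0.0229]), array([-6.0000e-02,  8.0000e-02,  1.0189e+02]))
```

Emit:
{"api": "servo_tool", "payload": {"increments": [[[-0.02,-0.011,0,0,0,2,1],[-0.06,-0.034,0,0,0,6,1],[-0.1,-0.057,0,0,0,11,1],[-0.14,-0.08,0,0,0,16,1],[-0.18,-0.102,0,0,0,21,1],[-0.22,-0.125,0,0,0,26,1],[-0.26,-0.148,0,0,0,31,1],[-0.3,-0.17,0,0,0,36,1],[-0.34,-0.193,0,0,0,41,1],[-0.375,-0.22,0,0,0,46,1],[-0.405,-0.255,0,0,0,50,1],[-0.43,-0.295,0,0,0,54,1],[-0.45,-0.335,0,0,0,58,1],[-0.472,-0.375,0,0,0,62,1],[-0.492,-0.415,0.002,0,0,66,1],[-0.512,-0.455,0.004,0,0,70,1],[-0.532,-0.495,0.006,0,0,74,1],[-0.555,-0.535,0.008,0,0,78,1],[-0.575,-0.57,0.009,0,0,82,1],[-0.59,-0.6,0.01,0,0,85,1]]]}}

```text
time_s: 2.15
tool_pos: [0.582, -0.1096, 0.2126]
tool_rot: [180.0, 0.0, 79.5]
force: [-0.7, 0.2, 0.3]
grip_width: 0.0872
```

```bash
python3 - <<'E'
from h import *
o=env.get_obs();print(o['time_s'],o['tool_pos'],o['tool_rot'],o['qpos'].round(0))
print(inc((.626,-.313,.18),63))
E
```

```text
2.15 [ 0.58202787 -0.1096046   0.21264061] [1.79981422e+02 2.50814547e-02 7.95131765e+01] [-24.  13.  37.  94.  -8.  76.   4.]
(array([-0.192 ,  0.0802,  0.0328]), array([ 0.02,  0.02, 16.51]))
```

Emit:
{"api": "servo_tool", "payload": {"increments": [[[-0.035,0.015,0.006,0,0,4,1],[-0.075,0.031,0.013,0,0,8,1],[-0.115,0.048,0.02,0,0,12,1],[-0.15,0.063,0.026,0,0,15,1],[-0.18,0.075,0.031,0,0,16.5,1],[-0.192,0.08,0.033,0,0,16.5,1],[-0.192,0.08,0.033,0,0,16.5,1],[-0.192,0.08,0.033,0,0,16.5,1]]]}}

```text
time_s: 2.95
tool_pos: [0.6277, -0.3073, 0.1796]
tool_rot: [-180.0, -0.1, 63.4]
force: [-0.4, 1.0, -0.8]
grip_width: 0.087
```

```bash
python3 - <<'E'
from h import *
import pickle
d=cam('wrist'); cv2.imwrite('pics/w1.png',d['frame']); pickle.dump(d,open('w1.pkl','wb'))
o=env.get_obs();print(o['time_s'],o['tool_pos'],o['tool_rot'],o['qpos'].round(0))
print(proj(d,[(.626,-.313,.016),(.626,-.313,.054)]))
E
```

```text
3.0 [ 0.62816775 -0.30646337  0.17983441] [-1.79983783e+02 -1.12884407e-01  6.35102333e+01] [ -5.  30.  41.  80. -20.  78.  11.]
[[317.04957198 233.58551206]
 [317.04061407 244.49861649]]
```

View pics/w1.png

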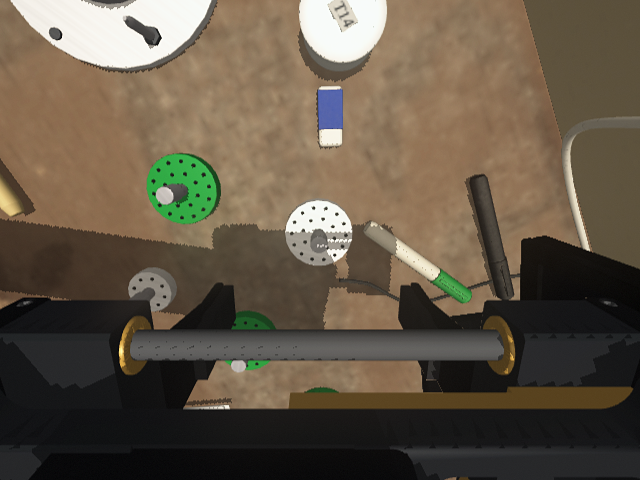

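```bash
python3 - <<'E'
from h import *
import pickle
d=pickle.load(open('w1.pkl','rb')); f=d['frame']
c=f[190:280,270:370]; cv2.imwrite('pics/w1c.png',cv2.resize(c,None,fx=6,fy=6,interpolation=cv2.INTER_CUBIC))
hsv=cv2.cvtColor(f,cv2.COLOR_BGR2HSV); m=((hsv[...,1]<50)&(hsv[...,2]>60)).astype(np.uint8); m[:190]=0;m[275:]=0;m[:,:275]=0;m[:,358:]=0
cs,_=cv2.findContours(m,cv2.RETR_EXTERNAL,cv2.CHAIN_APPROX_NONE); k=max(cs,key=cv2.contourArea)
e=cv2.minEnclosingCircle(k); print(e,ray(d,e[0],.016).round(4))
print(inc((.626,-.313,.18),63))
E
```

```text
((318.3610534667969, 231.80938720703125), 33.92777633666992) [ 0.628  -0.3119  0.016 ]
(array([-0.0068,  0.001 , -0.0002]), array([-0.02, -0.11,  0.51]))
```

View pics/w1c.png

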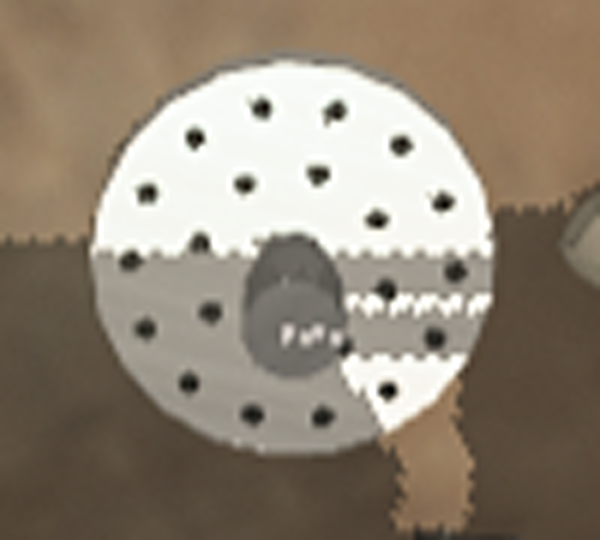

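```bash
python3 - <<'E'
from h import *
import pickle
d=pickle.load(open('w1.pkl','rb'))
print(ray(d,(318.8,232.8),.016),ray(d,(318.8,245),.054))
print(inc((.6272,-.3128,.09),63))
E
```

```text
[ 0.62792158 -0.31305568  0.016     ] [ 0.62719243 -0.314116    0.054     ]
(array([-0.0063,  0.002 ,  0.0898]), array([-0.02, -0.11,  0.51]))
```

Target knob axis: (0.6275, -0.3135). First a partial descent with the jaws half shut.

Emit:
{"api": "servo_tool", "payload": {"increments": [[[-0.003,0.001,0.015,0,0,0.5,-0.05],[-0.006,0.002,0.04,0,0,0.5,-0.05],[-0.0069,0.002,0.065,0,0,0.5,-0.05],[-0.0069,0.002,0.085,0,0,0.5,-0.05],[-0.0069,0.002,0.09,0,0,0.5,-0.05],[-0.0069,0.002,0.09,0,0,0.5,-0.05],[-0.0069,0.002,0.09,0,0,0.5,-0.05]]]}}

```text
time_s: 3.7
tool_pos: [0.6271, -0.3155, 0.0906]
tool_rot: [179.9, -0.0, 62.9]
force: [-0.7, -0.4, -0.2]
grip_width: 0.0436
```

```bash
python3 - <<'E'
from h import *
import pickle
d=cam('wrist'); cv2.imwrite('pics/w2.png',d['frame']); pickle.dump(d,open('w2.pkl','wb'))
o=env.get_obs();print(o['time_s'],o['tool_pos'],o['tool_rot'],o['grip_width'])
print(proj(d,[(.6275,-.3135,.016),(.6275,-.3135,.054)]))
print(inc((.6275,-.3135,.027),63))
E
```

```text
3.75 [ 0.62729683 -0.31577505  0.09101189] [ 1.79869194e+02 -1.76756879e-02  6.29166843e+01] 0.04296123424748843
[[314.65091333 254.12827827]
 [314.36573736 273.09310445]]
(array([ 0.0021, -0.001 ,  0.064 ]), array([ 0.13, -0.02, -0.08]))
```

View pics/w2.png

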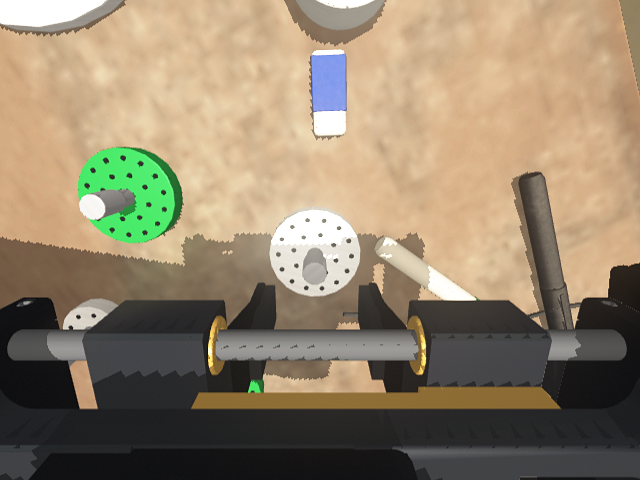

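The plate top is at (315,253) and the knob at (314,272). Both are within 1 px of the prediction, so I'll descend and grip.

Emit:
{"api": "servo_tool", "payload": {"increments": [[[0.002,-0.001,0.015,0,0,0,-0.05],[0.002,-0.001,0.035,0,0,0,-0.05],[0.002,-0.001,0.053,0,0,0,-0.05],[0.002,-0.001,0.062,0,0,0,-0.05],[0.002,-0.001,0.064,0,0,0,-0.05],[0.002,-0.001,0.064,0,0,0,-0.05],[0.002,-0.001,0.064,0,0,0,-1],[0.002,-0.001,0.064,0,0,0,-1],[0.002,-0.001,0.064,0,0,0,-1],[0.002,-0.001,0.064,0,0,0,-1],[0.002,-0.001,0.064,0,0,0,-1]]], "squeeze": 30}}

```text
time_s: 4.85
tool_pos: [0.6267, -0.3135, 0.026]
tool_rot: [180.0, -0.0, 62.9]
force: [1.2, 0.0, 1.4]
grip_width: 0.0152
```

```bash
python3 - <<'E'
from h import *
o=env.get_obs();print(o['time_s'],o['tool_pos'],o['tool_rot'],o['grip_width'],o['force'],o['qpos'])
# lift straight then to above cell; natural yaw = az+90 -> 88
print(inc((.6275,-.3135,.127),63)); print(inc((.579,-.017,.127),88))
E
```

```text
4.85 [ 0.62668709 -0.31351057  0.02595297] [ 1.79962316e+02 -1.21415152e-02  6.28897736e+01] 0.015178887593182974 [1.20281956 0.01392546 1.36043971] [ -2.34269484  37.49427321  37.85160345  87.68842548 -24.72035605
  63.33648386  13.86207615]
(array([ 0.0004,  0.0008, -0.101 ]), array([ 0.04, -0.01, -0.11]))
(array([ 0.2422, -0.1775, -0.1011]), array([  0.04,  -0.  , -25.11]))
```

Emit:
{"api": "servo_tool", "payload": {"increments": [[[0,0,-0.01,0,0,0,-1],[0,0,-0.035,0,0,0,-1],[0,0,-0.065,0,0,0,-1],[0.01,-0.007,-0.09,0,0,-1,-1],[0.03,-0.022,-0.1,0,0,-3,-1],[0.055,-0.04,-0.101,0,0,-6,-1],[0.085,-0.062,-0.101,0,0,-9,-1],[0.115,-0.084,-0.101,0,0,-12,-1],[0.145,-0.106,-0.101,0,0,-15,-1],[0.175,-0.128,-0.101,0,0,-18,-1],[0.205,-0.15,-0.101,0,0,-21,-1],[0.227,-0.166,-0.101,0,0,-23.5,-1],[0.239,-0.175,-0.101,0,0,-25,-1],[0.242,-0.1775,-0.101,0,0,-25,-1],[0.242,-0.1775,-0.101,0,0,-25,-1],[0.242,-0.1775,-0.101,0,0,-25,-1],[0.242,-0.1775,-0.101,0,0,-25,-1]]]}}

```text
time_s: 6.55
tool_pos: [0.5789, -0.0194, 0.1266]
tool_rot: [180.0, 0.1, 87.7]
force: [0.3, 0.5, -2.8]
grip_width: 0.0152
```

```bash
python3 - <<'E'
from h import *
import pickle
d=cam('wrist'); cv2.imwrite('pics/w3.png',d['frame']); pickle.dump(d,open('w3.pkl','wb'))
o=env.get_obs();print(o['time_s'],o['tool_pos'],o['tool_rot'],o['grip_width'],o['force'])
print(proj(d,[(.579,-.017,.032),(.579,-.017,.012),(.579+.078*np.cos(np.radians(28)),-.017+.078*np.sin(np.radians(28)),.057),(.579+.078*np.cos(np.radians(148)),-.017+.078*np.sin(np.radians(148)),.057)]))
p=o['tool_pos'];print('plate top exp',proj(d,[(p[0],p[1],p[2]-.01),(p[0],p[1],p[2]+.028)]))
E
```

```text
6.6 [ 0.5788152  -0.01901978  0.12656888] [1.79994175e+02 3.85896286e-02 8.77196038e+01] 0.015154344110537756 [-0.14313572 -0.08348584 -2.30879978]
[[315.70790173 245.1223655 ]
 [315.779331   238.30169697]
 [413.28310463 201.0115146 ]
 [217.35635755 202.01201687]]
plate top exp [[315.06270786 292.69472175]
 [314.65097034 328.64826002]]
```

View pics/w3.png

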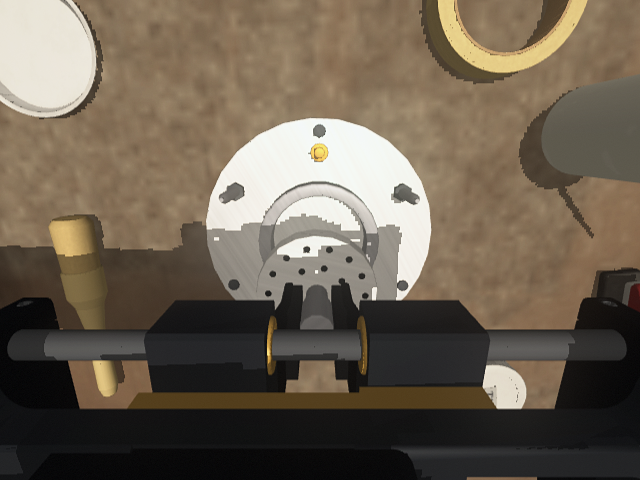

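```bash
python3 - <<'E'
from h import *
import pickle
d=pickle.load(open('w3.pkl','rb')); f=d['frame']
cv2.imwrite('pics/w3c.png',cv2.resize(f[115:315,200:440],None,fx=3.33,fy=3,interpolation=cv2.INTER_CUBIC))
E
```

```text
(no output)
```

View pics/w3c.png

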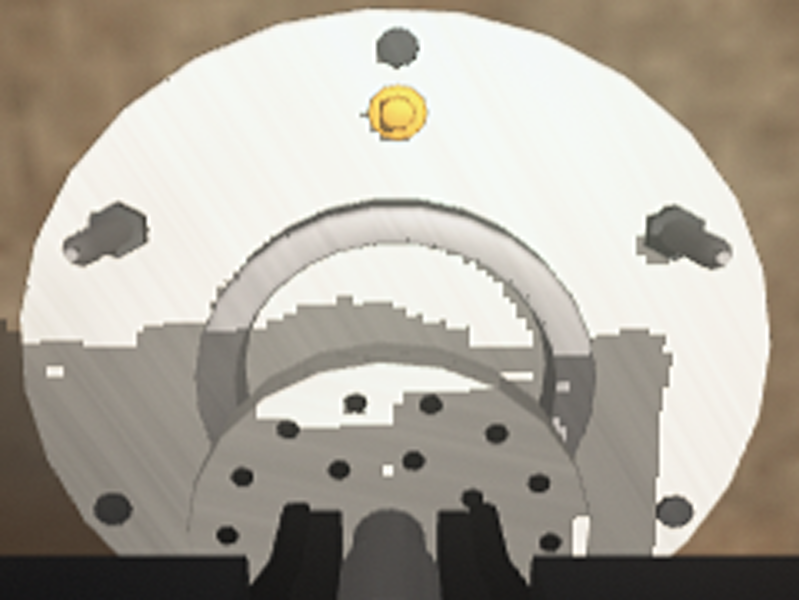

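```bash
python3 - <<'E'
from h import *
import pickle
d=pickle.load(open('w3.pkl','rb')); o=env.get_obs(); p=o['tool_pos']
def px(a): return np.array([200+a[0]/3.33,115+a[1]/3])
def circ(pts,z):
    P=np.array([ray(d,px(a),z)[:2] for a in pts]); A=np.c_[2*P,np.ones(len(P))]
    s=np.linalg.lstsq(A,(P**2).sum(1),rcond=None)[0]; return s[:2].round(4),np.sqrt(s[2]+s[0]**2+s[1]**2).round(4)
print('plate top',circ([(253,410),(310,378),(390,362),(470,372),(535,405),(575,455),(200,455+10),(222,440)],p[2]-.01),p)
print('rim outer',circ([(202,335),(225,295),(270,250),(330,217),(395,205),(460,214),(525,247),(575,305),(592,345)],.032))
print('rim inner',circ([(250,330),(275,288),(330,253),(395,242),(460,253),(510,285),(540,325)],.032))
print('base',circ([(22,330),(70,175),(170,80),(280,25),(400,9),(540,35),(640,90),(700,150),(755,245),(768,340),(740,440)],.012))
L=ray(d,px((71,255)),.057);Rr=ray(d,px((724,259)),.057); print(L,Rr,np.linalg.norm(L-Rr))
v=Rr-L; a=np.degrees(np.arctan2(v[1],v[0])); print('stud1->stud0 heading',a,'cell heading',a+30); m=(L+Rr)/2; n=np.array([v[1],-v[0]])/np.linalg.norm(v[:2]); print('centre',m[:2]+n*.039)
b=ray(d,px((397,112)),.026); print('port',b)
E
```

```text
plate top (array([ 0.5805, -0.0208]), np.float64(0.0346)) [ 0.5788152  -0.01901978  0.12656888]
rim outer (array([ 0.5818, -0.0162]), np.float64(0.0472))
rim inner (array([ 0.5814, -0.0146]), np.float64(0.037))
base (array([ 0.5813, -0.0154]), np.float64(0.0941))
[0.51575682 0.02561218 0.057     ] [0.65072656 0.01928125 0.057     ] 0.1351181365793419
stud1->stud0 heading -2.6855639829461375 cell heading 27.31443601705386
centre [ 0.58141436 -0.01651045]
port [0.58450872 0.053706   0.026     ]
```

```bash
python3 - <<'E'
from h import *
print(inc((.5798,-.0142,.066),88))
E
```

```text
(array([0.0049, 0.0008, 0.0606]), array([ 0.01,  0.04, -0.28]))
```

Emit:
{"api": "servo_tool", "payload": {"increments": [[[0.003,0.001,0.01,0,0,0,-1],[0.005,0.001,0.028,0,0,0,-1],[0.005,0.001,0.045,0,0,0,-1],[0.005,0.001,0.056,0,0,0,-1],[0.005,0.001,0.06,0,0,0,-1],[0.005,0.001,0.06,0,0,0,-1],[0.005,0.001,0.06,0,0,0,-1]]]}}

```text
time_s: 7.3
tool_pos: [0.5805, -0.0123, 0.0671]
tool_rot: [179.9, -0.0, 87.9]
force: [0.5, 0.4, -2.3]
grip_width: 0.0149
```

```bash
python3 - <<'E'
from h import *
import pickle
o=env.get_obs();print(o['time_s'],o['tool_pos'],o['tool_rot'],o['force'])
d=cam('wrist'); cv2.imwrite('pics/w4.png',d['frame']); pickle.dump(d,open('w4.pkl','wb'))
cv2.imwrite('pics/w4c.png',cv2.resize(d['frame'][150:330,200:440],None,fx=3.33,fy=3.33,interpolation=cv2.INTER_CUBIC))
E
```

```text
7.3 [ 0.580478   -0.01234794  0.06712089] [ 1.79938865e+02 -4.98354597e-03  8.78701198e+01] [ 0.46288461  0.415457   -2.32419718]
```

View pics/w4c.png

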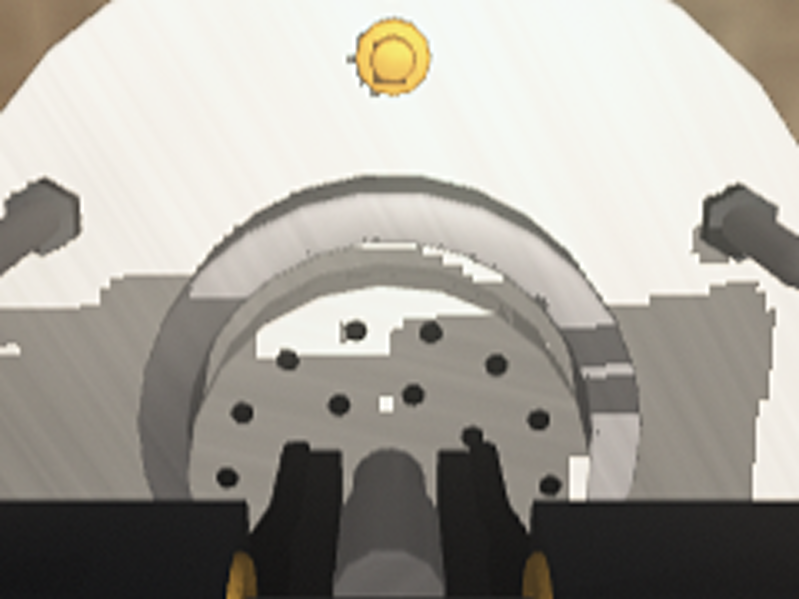

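```bash
python3 - <<'E'
from h import *
import pickle
d=pickle.load(open('w4.pkl','rb')); o=env.get_obs(); p=o['tool_pos']; print(p,o['time_s'])
def px(a): return np.array([200+a[0]/3.33,150+a[1]/3.33])
def circ(pts,z,r):
    from scipy.optimize import least_squares
    P=np.array([ray(d,px(a),z)[:2] for a in pts])
    s=least_squares(lambda c:np.linalg.norm(P-c,axis=1)-r,P.mean(0)-[0,.02]); return s.x.round(4),s.fun.round(4)
print('plate top',circ([(189,475),(193,430),(220,375),(255,332),(318,298),(390,287),(460,297),(530,340),(570,390),(588,445)],p[2]-.01,.034))
print('rim outer',circ([(139,440),(143,390),(165,330),(200,280),(255,232),(320,202),(395,192),(470,205),(530,237),(580,280),(615,327),(636,385),(640,430)],.032,.048))
print('rim inner',circ([(190,450),(193,400),(210,345),(245,295),(300,257),(380,240),(460,252),(510,277),(555,320),(580,370),(592,430)],.032,.038))
E
```

```text
[ 0.58067317 -0.01228111  0.06737825] 7.35
plate top (array([ 0.5815, -0.0134]), array([-0.0005, -0.0002, -0.0004,  0.0003,  0.0002,  0.    ,  0.0003,
       -0.0002, -0.0003, -0.0005]))
rim outer (array([ 0.5814, -0.0176]), array([-0.0004, -0.0005, -0.0006, -0.0006,  0.    ,  0.0006,  0.0007,
        0.0005, -0.0003, -0.0006, -0.0004, -0.0004, -0.0006]))
rim inner (array([ 0.5815, -0.0155]), array([ 0.0001, -0.0004, -0.0002,  0.0002,  0.0004, -0.    , -0.0001,
       -0.0001, -0.    , -0.0003,  0.0002]))
```

```bash
python3 - <<'E'
from h import *
print(inc((.5805,-.0153,.041),88))
E
```

```text
(array([-0.003 , -0.0001,  0.0264]), array([ 0.09, -0.01, -0.12]))
```

Emit:
{"api": "servo_tool", "payload": {"increments": [[[-0.0015,0,0,0,0,0,-1],[-0.003,0,0,0,0,0,-1],[-0.003,0,0,0,0,0,-1],[-0.003,0,0.006,0,0,0,-1],[-0.003,0,0.012,0,0,0,-1],[-0.003,0,0.018,0,0,0,-1],[-0.003,0,0.023,0,0,0,-1],[-0.003,0,0.026,0,0,0,-1],[-0.003,0,0.026,0,0,0,-1],[-0.003,0,0.026,0,0,0,-1]]]}}

```text
time_s: 8.35
tool_pos: [0.5799, -0.0153, 0.0406]
tool_rot: [180.0, 0.0, 87.9]
force: [-0.1, -0.4, -3.2]
grip_width: 0.0154
```

```bash
python3 - <<'E'
from h import *
import pickle
o=env.get_obs();print(o['time_s'],o['tool_pos'],o['tool_rot'],o['force'],o['wrist_torque'])
d=cam('wrist'); cv2.imwrite('pics/w5.png',d['frame']); pickle.dump(d,open('w5.pkl','wb'))
cv2.imwrite('pics/w5c.png',cv2.resize(d['frame'][150:330,200:440],None,fx=3.33,fy=3.33,interpolation=cv2.INTER_CUBIC))
E
```

```text
8.35 [ 0.57990912 -0.01526018  0.04057793] [1.79991161e+02 3.22171379e-03 8.78821747e+01] [-0.07937591 -0.37671843 -3.21058225] [-0.13871885  0.04939843 -0.0188674 ]
```

View pics/w5c.png

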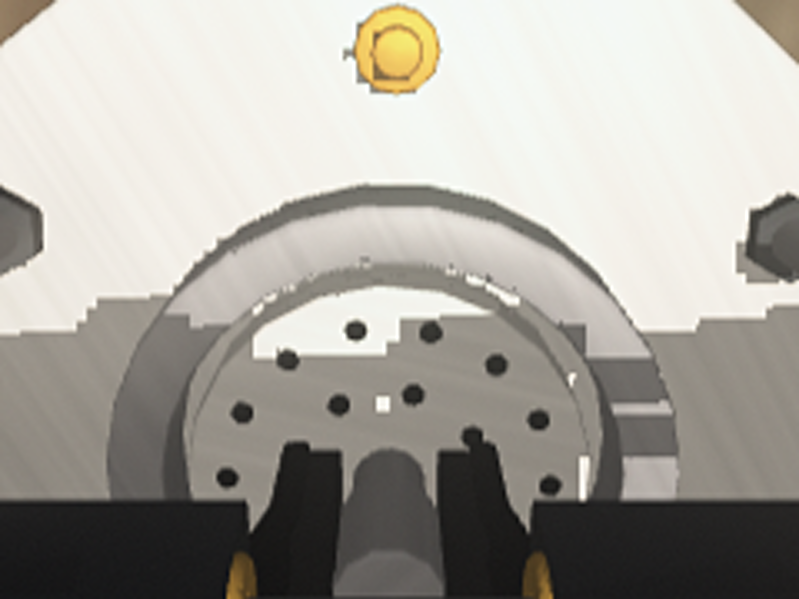

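Emit:
{"api": "servo_tool", "payload": {"increments": [[[0,0.0007,0.001,0,0,0,-1],[0,0.0007,0.002,0,0,0,-1],[0,0.0007,0.003,0,0,0,-1],[0,0.0007,0.003,0,0,0,-1],[0,0.0007,0.003,0,0,0,-1]]]}}

```text
time_s: 8.9
tool_pos: [0.5807, -0.0151, 0.0379]
tool_rot: [180.0, -0.0, 87.9]
force: [-2.0, 0.1, 0.9]
grip_width: 0.015
```

Force z went from -3.2 to +0.9 N, so the plate is resting on the floor. Releasing.

Emit:
{"api": "servo_tool", "payload": {"increments": [[[0,0,0,0,0,0,-0.6],[0,0,0,0,0,0,-0.3],[0,0,0,0,0,0,-0.1],[0,0,0,0,0,0,-0.1],[0,0,0,0,0,0,-0.1],[0,0,-0.01,0,0,0,-0.1],[0,0,-0.03,0,0,0,-0.1],[0,0,-0.06,0,0,0,-0.1],[0,0,-0.09,0,0,0,0],[0,0,-0.1,0,0,0,0],[0,0,-0.1,0,0,0,0],[0,0,-0.1,0,0,0,0]]]}}

```text
time_s: 10.1
tool_pos: [0.5799, -0.0151, 0.1368]
tool_rot: [-179.9, -0.0, 87.9]
force: [0.1, 0.1, -0.9]
grip_width: 0.0433
```

```bash
python3 - <<'E'
from h import *
import pickle
o=env.get_obs();print(o['time_s'],o['tool_pos'],o['tool_rot'],o['force'])
d=cam('wrist'); cv2.imwrite('pics/w6.png',d['frame']); pickle.dump(d,open('w6.pkl','wb'))
cv2.imwrite('pics/w6c.png',cv2.resize(d['frame'][120:320,200:440],None,fx=3,fy=3,interpolation=cv2.INTER_CUBIC))
print(inc((.496,.2650,.22),-42.4+90),inc((.496,.265,.22),-42.4-90+360))
E
```

```text
10.1 [ 0.57990039 -0.01505144  0.13678557] [-1.79937911e+02 -7.34739098e-03  8.78949291e+01] [ 0.14788351  0.09143185 -0.87680053]
(array([ 0.2768, -0.094 , -0.0836]), array([-0.12,  0.05, 40.29])) (array([ 0.2768, -0.094 , -0.0836]), array([-7.0000e-02, -1.5000e-01, -1.3971e+02]))
```

View pics/w6c.png

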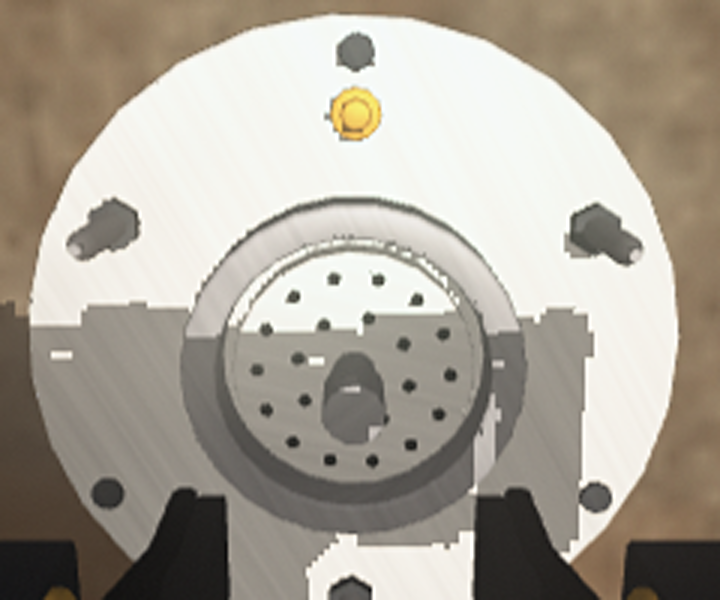

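```bash
cat >> h.py <<'E'
from scipy.optimize import least_squares
def circ(d,pts,z,r):
    P=np.array([ray(d,a,z)[:2] for a in pts])
    s=least_squares(lambda c:np.linalg.norm(P-c,axis=1)-r,P.mean(0)); return s.x.round(4),np.abs(s.fun).max().round(4)
E
python3 - <<'E'
from h import *
import pickle
d=pickle.load(open('w6.pkl','rb'))
q=lambda l:[np.array(a)/3+[200,120] for a in l]
print('outer',circ(d,q([(180,370),(190,320),(225,262),(280,220),(350,203),(430,222),(490,272),(527,370),(500,450),(440,510),(355,533),(270,512),(205,445)]),.032,.048))
print('base',circ(d,q([(30,320),(78,180),(170,75),(290,18),(420,18),(545,75),(620,155),(678,320),(660,420),(60,440)]),.012,.096))
print('plate',circ(d,q([(230,365),(250,300),(300,258),(350,250),(410,262),(455,300),(475,365),(455,430),(410,470),(350,483),(295,470),(245,420)]),.028,.034))
L,Rr=[ray(d,a,.0565) for a in q([(77,249),(633,255)])]
v=Rr-L; a=np.degrees(np.arctan2(v[1],v[0])); n=np.array([v[1],-v[0]])/np.linalg.norm(v[:2]); print('studs centre',((L+Rr)/2)[:2]+n*.039,'heading',a+30,np.linalg.norm(v))
print(inc((.496,.2650,.19),137.6))
E
```

```text
outer (array([ 0.5816, -0.0161]), np.float64(0.0016))
base (array([ 0.5821, -0.0174]), np.float64(0.0035))
plate (array([ 0.5813, -0.0153]), np.float64(0.0005))
studs centre [ 0.58138874 -0.01624043] heading 27.294086524755137 0.1339939778350518
(array([ 0.2768, -0.0939, -0.0536]), array([-1.200e-01, -4.000e-02, -4.971e+01]))
```

Emit:
{"api": "servo_tool", "payload": {"increments": [[[0.01,-0.003,-0.01,0,0,-3,0],[0.04,-0.013,-0.03,0,0,-9,0],[0.08,-0.027,-0.05,0,0,-16,0],[0.12,-0.041,-0.053,0,0,-23,0],[0.16,-0.054,-0.053,0,0,-30,0],[0.2,-0.068,-0.053,0,0,-37,0],[0.235,-0.08,-0.053,0,0,-43,0],[0.262,-0.089,-0.053,0,0,-48,0],[0.275,-0.093,-0.053,0,0,-49.7,0],[0.277,-0.094,-0.053,0,0,-49.7,0],[0.277,-0.094,-0.053,0,0,-49.7,0],[0.277,-0.094,-0.053,0,0,-49.7,0],[0.277,-0.094,-0.053,0,0,-49.7,0]]]}}

```text
time_s: 11.45
tool_pos: [0.4976, 0.2632, 0.1907]
tool_rot: [-180.0, 0.0, 137.4]
force: [0.5, -0.6, 0.4]
grip_width: 0.0436
```

```bash
python3 - <<'E'
from h import *
import pickle
o=env.get_obs();print(o['time_s'],o['tool_pos'],o['tool_rot'],o['qpos'].round(0))
d=cam('wrist'); cv2.imwrite('pics/w7.png',d['frame']); pickle.dump(d,open('w7.pkl','wb'))
E
```

```text
11.45 [0.49758446 0.26321592 0.19066252] [-1.79996456e+02  2.72620198e-02  1.37393767e+02] [-47.   9.  19.  99.  -3.  73.  19.]
```

View pics/w7.png

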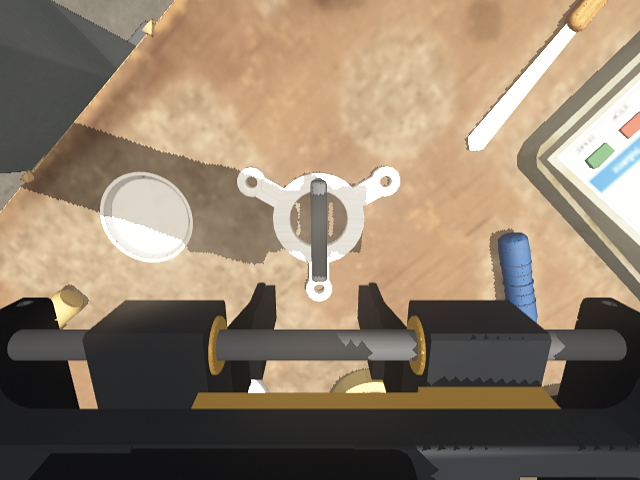

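```bash
python3 - <<'E'
from h import *
import pickle
d=pickle.load(open('w7.pkl','rb'))
cv2.imwrite('pics/w7c.png',cv2.resize(d['frame'][160:310,225:415],None,fx=4,fy=4,interpolation=cv2.INTER_CUBIC))
E
```

```text
(no output)
```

View pics/w7c.png

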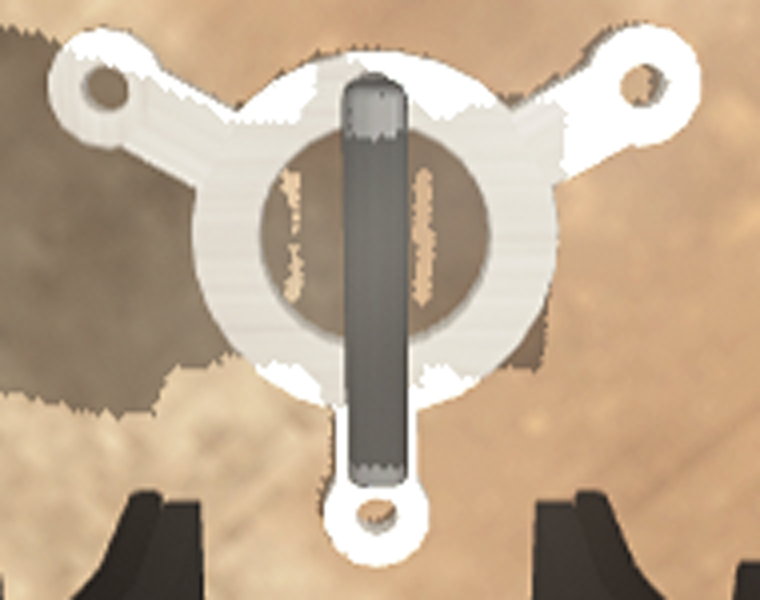

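```bash
python3 - <<'E'
from h import *
import pickle
d=pickle.load(open('w7.pkl','rb'))
q=lambda l:[np.array(a)/4+[225,160] for a in l]
L,Rr,B=[ray(d,a,.01)[:2] for a in q([(105,88),(642,84),(376,514)])]
c=(L+Rr+B)/3; print(L,Rr,B,'c',c); print([np.degrees(np.arctan2(*(x-c)[::-1])).round(2) for x in (B,L,Rr)],[np.linalg.norm(x-c).round(4) for x in (L,Rr,B)])
u,v=[ray(d,a,.068)[:2] for a in q([(375,78),(378,480)])]; print('bar',(u+v)/2,np.degrees(np.arctan2(*(v-u)[::-1])),np.linalg.norm(u-v))
print('outer',circ(d,q([(193,235),(557,235),(510,355),(235,355),(376,51),(300,68),(450,68)]),.01,.048))
E
```

```text
[0.42242644 0.24369663] [0.51278381 0.34342662] [0.55404243 0.21530443] c [0.49641756 0.26747589]
[np.float64(-42.16), np.float64(-162.18), np.float64(77.84)] [np.float64(0.0777), np.float64(0.0777), np.float64(0.0777)]
bar [0.49529322 0.26876242] -42.06016821671307 0.09011919470446318
outer (array([0.497 , 0.2669]), np.float64(0.0011))
```

```bash
python3 - <<'E'
from h import *
print(env.get_obs()['tool_pos'],inc((.4948,.2675,.11),137.8), inc((.4948,.2675,.043),137.8))
E
```

```text
[0.49747821 0.26352106 0.19067814] (array([0.0047, 0.0011, 0.0807]), array([ 0.  ,  0.02, -0.38])) (array([0.0047, 0.0011, 0.1477]), array([ 0.  ,  0.02, -0.38]))
```

Emit:
{"api": "servo_tool", "payload": {"increments": [[[0.002,0.001,0.01,0,0,-0.3,0],[0.0045,0.001,0.035,0,0,-0.4,0],[0.0045,0.001,0.06,0,0,-0.4,0],[0.0045,0.001,0.077,0,0,-0.4,0],[0.0045,0.001,0.081,0,0,-0.4,0],[0.0045,0.001,0.081,0,0,-0.4,0],[0.0045,0.001,0.081,0,0,-0.4,0]]]}}

```text
time_s: 12.2
tool_pos: [0.4947, 0.2691, 0.1104]
tool_rot: [179.9, 0.0, 138.0]
force: [0.3, 0.2, -0.5]
grip_width: 0.0435
```

```bash
python3 - <<'E'
from h import *
import pickle
o=env.get_obs();print(o['time_s'],o['tool_pos'],o['tool_rot'])
print(inc((.4948,.2675,.043),137.8))
d=cam('wrist'); cv2.imwrite('pics/w8.png',d['frame']); pickle.dump(d,open('w8.pkl','wb'))
E
```

```text
12.2 [0.49473202 0.2690908  0.11036793] [1.79921342e+02 2.08572890e-02 1.37978445e+02]
(array([-0.0011, -0.0012,  0.0674]), array([0.08, 0.02, 0.18]))
```

View pics/w8.png

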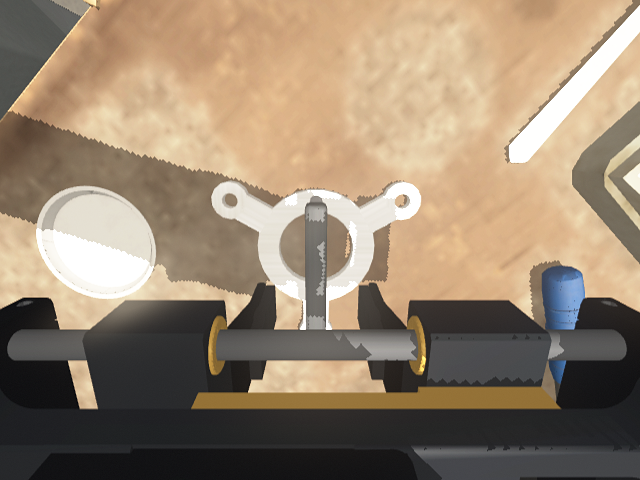

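The bar at column 316 lies midway between the fingers (275 and 358). Descend and grip.

Emit:
{"api": "servo_tool", "payload": {"increments": [[[-0.001,-0.001,0.01,0,0,0,0],[-0.001,-0.001,0.03,0,0,0,0],[-0.001,-0.001,0.05,0,0,0,0],[-0.001,-0.001,0.063,0,0,0,0],[-0.001,-0.001,0.067,0,0,0,0],[-0.001,-0.001,0.067,0,0,0,0],[-0.001,-0.001,0.067,0,0,0,-1],[-0.001,-0.001,0.067,0,0,0,-1],[-0.001,-0.001,0.067,0,0,0,-1],[-0.001,-0.001,0.067,0,0,0,-1],[-0.001,-0.001,0.067,0,0,0,-1],[-0.001,-0.001,0.067,0,0,0,-1]]], "squeeze": 45}}

```text
time_s: 13.45
tool_pos: [0.4945, 0.2677, 0.043]
tool_rot: [179.9, 0.0, 138.0]
force: [-0.6, 0.4, 2.2]
grip_width: 0.0134
```

```bash
python3 - <<'E'
from h import *
o=env.get_obs();print(o['time_s'],o['tool_pos'],o['tool_rot'],o['grip_width'],o['force'])
print(inc((.4948,.2675,.15),137.8)); print(inc((.5806,-.0152,.15),87.5))
E
```

```text
13.45 [0.49453497 0.26773472 0.04295931] [1.79943876e+02 7.35284492e-03 1.37990295e+02] 0.013359852995033878 [-0.64004384  0.42432705  2.24278889]
(array([-4.00e-04,  1.00e-04, -1.07e-01]), array([0.06, 0.01, 0.19]))
(array([-0.2533, -0.1525, -0.1072]), array([ 6.000e-02, -2.000e-02,  5.049e+01]))
```

Emit:
{"api": "servo_tool", "payload": {"increments": [[[0,0,-0.01,0,0,0,-1],[0,0,-0.035,0,0,0,-1],[-0.003,-0.002,-0.065,0,0,1,-1],[-0.015,-0.009,-0.09,0,0,3,-1],[-0.035,-0.021,-0.105,0,0,7,-1],[-0.06,-0.036,-0.107,0,0,12,-1],[-0.09,-0.054,-0.107,0,0,18,-1],[-0.12,-0.072,-0.107,0,0,24,-1],[-0.15,-0.09,-0.107,0,0,30,-1],[-0.18,-0.108,-0.107,0,0,36,-1],[-0.21,-0.126,-0.107,0,0,42,-1],[-0.233,-0.14,-0.107,0,0,46.5,-1],[-0.248,-0.149,-0.107,0,0,49.5,-1],[-0.253,-0.1525,-0.107,0,0,50.5,-1],[-0.253,-0.1525,-0.107,0,0,50.5,-1],[-0.253,-0.1525,-0.107,0,0,50.5,-1],[-0.253,-0.1525,-0.107,0,0,50.5,-1],[-0.253,-0.1525,-0.107,0,0,50.5,-1]]]}}

```text
time_s: 15.25
tool_pos: [0.58, -0.0136, 0.1495]
tool_rot: [-180.0, -0.0, 87.6]
force: [0.1, -0.3, -3.2]
grip_width: 0.0137
```

```bash
python3 - <<'E'
from h import *
import pickle
o=env.get_obs();print(o['time_s'],o['tool_pos'],o['tool_rot'],o['grip_width'],o['force'])
d=cam('wrist'); cv2.imwrite('pics/w9.png',d['frame']); pickle.dump(d,open('w9.pkl','wb'))
cv2.imwrite('pics/w9c.png',cv2.resize(d['frame'][130:330,200:440],None,fx=3.33,fy=3,interpolation=cv2.INTER_CUBIC))
E
```

```text
15.25 [ 0.57999595 -0.01363859  0.14952827] [-1.79990910e+02 -3.83391437e-02  8.76334002e+01] 0.013728341406828472 [ 0.06612203 -0.25512772 -3.18986635]
```

View pics/w9.png

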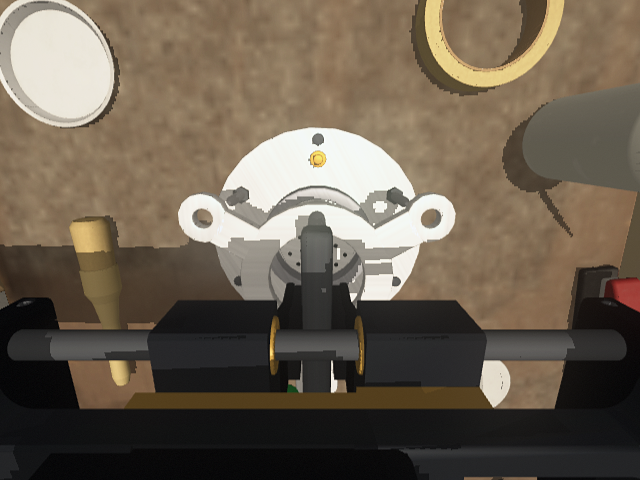

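View pics/w9c.png

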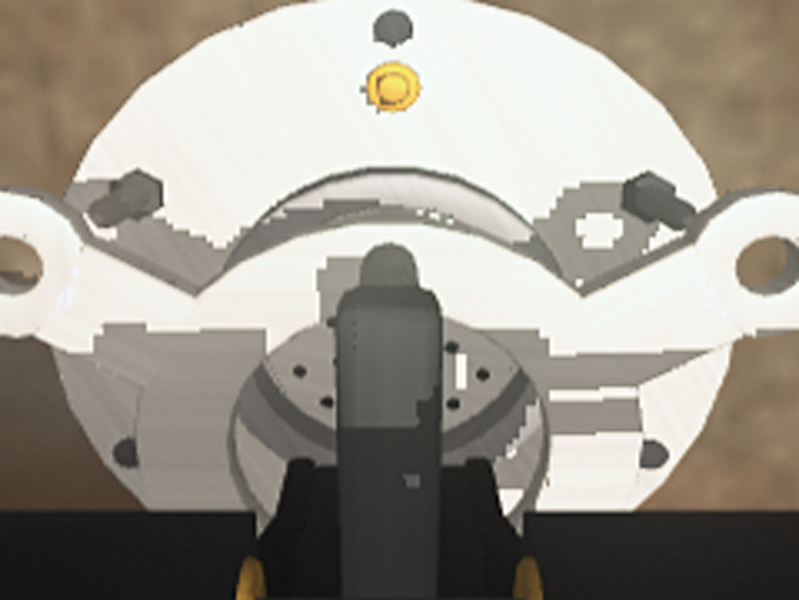

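```bash
python3 - <<'E'
from h import *
import pickle
d=pickle.load(open('w9.pkl','rb'))
a=cv2.resize(d['frame'][175:255,170:270],None,fx=4,fy=4,interpolation=cv2.INTER_CUBIC)
b=cv2.resize(d['frame'][175:255,365:465],None,fx=4,fy=4,interpolation=cv2.INTER_CUBIC)
cv2.imwrite('pics/w9l.png',np.hstack([a,b]))
E
```

```text
(no output)
```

View pics/w9l.png

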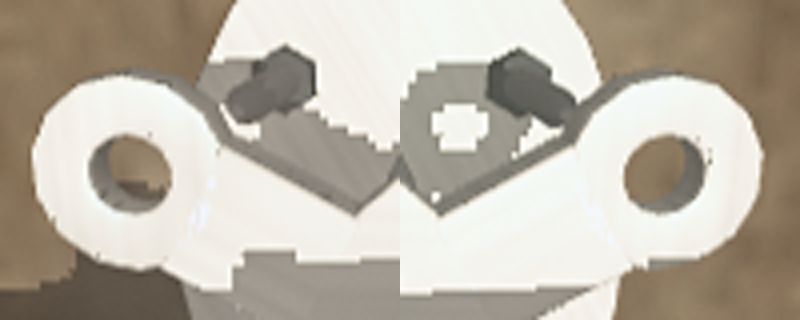

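```bash
python3 - <<'E'
from h import *
import pickle
d=pickle.load(open('w9.pkl','rb')); tz=.1495
def two(L,Rr):
    v=Rr-L; a=np.degrees(np.arctan2(v[1],v[0])); n=np.array([v[1],-v[0]])/np.linalg.norm(v[:2])
    return ((L+Rr)/2)[:2]+n*.039,a+30,np.linalg.norm(v)
print('clamp',two(ray(d,(202.75,218.25),tz-.033),ray(d,(430.75,218.25),tz-.033)))
print('studs',two(ray(d,(229.1,201.7),.0565),ray(d,(407.2,202.4),.0565)))
o=env.get_obs();print(o['tool_pos'],o['tool_rot'])
E
```

```text
clamp (array([ 0.58076457, -0.01504632]), np.float64(27.646385274795907), np.float64(0.13437591259405293))
studs (array([ 0.58164633, -0.01553355]), np.float64(27.416965639374176), np.float64(0.13529205769997626))
[ 0.58002783 -0.01398989  0.14956015] [-1.79997096e+02 -3.21502312e-02  8.75996053e+01]
```

```bash
python3 - <<'E'
from h import *
print(inc((.5809,-.0148,.105),87.3))
E
```

```text
(array([-0.0008,  0.0009,  0.0446]), array([-0.  , -0.03,  0.3 ]))
```

Emit:
{"api": "servo_tool", "payload": {"increments": [[[-0.0008,0.0009,0.005,0,0,0.3,-1],[-0.0008,0.0009,0.015,0,0,0.3,-1],[-0.0008,0.0009,0.027,0,0,0.3,-1],[-0.0008,0.0009,0.038,0,0,0.3,-1],[-0.0008,0.0009,0.0435,0,0,0.3,-1],[-0.0008,0.0009,0.0445,0,0,0.3,-1],[-0.0008,0.0009,0.0445,0,0,0.3,-1],[-0.0008,0.0009,0.0445,0,0,0.3,-1],[-0.0008,0.0009,0.0445,0,0,0.3,-1],[-0.0008,0.0009,0.0445,0,0,0.3,-1]]]}}

```text
time_s: 16.3
tool_pos: [0.5813, -0.016, 0.1055]
tool_rot: [180.0, -0.0, 87.2]
force: [-0.6, 0.1, -2.3]
grip_width: 0.0136
```

```bash
python3 - <<'E'
from h import *
import pickle
o=env.get_obs();print(o['time_s'],o['tool_pos'],o['tool_rot'],o['grip_width'],o['force'])
d=cam('wrist'); cv2.imwrite('pics/w10.png',d['frame']); pickle.dump(d,open('w10.pkl','wb'))
a=cv2.resize(d['frame'][175:255,170:270],None,fx=4,fy=4,interpolation=cv2.INTER_CUBIC)
b=cv2.resize(d['frame'][175:255,365:465],None,fx=4,fy=4,interpolation=cv2.INTER_CUBIC)
cv2.imwrite('pics/w10l.png',np.hstack([a,b]))
s=cam('side'); cv2.imwrite('pics/s10.png',cv2.resize(s['frame'][180:290,260:380],None,fx=5,fy=5,interpolation=cv2.INTER_CUBIC))
E
```

```text
16.3 [ 0.58126463 -0.01603028  0.10550139] [ 1.79954064e+02 -1.67969269e-02  8.71858710e+01] 0.013608246909452153 [-0.57043597  0.09545098 -2.33482675]
```

View pics/w10l.png

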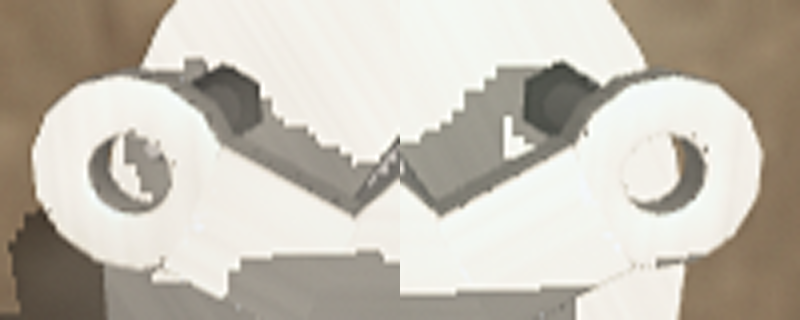

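View pics/s10.png

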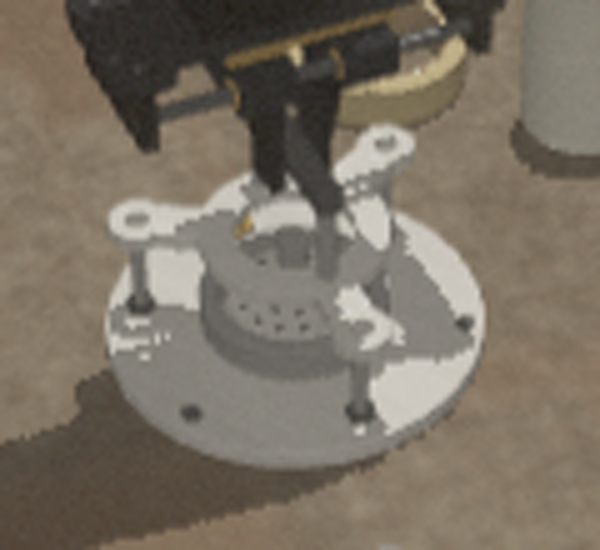

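```bash
python3 - <<'E'
from h import *
print(inc((.5809,-.0150,.095),87.3))
E
```

```text
(array([ 0.001 , -0.0003,  0.0103]), array([ 0.03, -0.02, -0.11]))
```

Emit:
{"api": "servo_tool", "payload": {"increments": [[[0.001,-0.0003,0,0,0,0,-1],[0.001,-0.0003,0,0,0,0,-1],[0.001,-0.0003,0.003,0,0,0,-1],[0.001,-0.0003,0.006,0,0,0,-1],[0.001,-0.0003,0.009,0,0,0,-1],[0.001,-0.0003,0.01,0,0,0,-1],[0.001,-0.0003,0.01,0,0,0,-1]]]}}

```text
time_s: 17.1
tool_pos: [0.5805, -0.0151, 0.0947]
tool_rot: [-180.0, 0.0, 87.2]
force: [0.5, -0.1, -3.7]
grip_width: 0.0138
```

```bash
python3 - <<'E'
from h import *
import pickle
o=env.get_obs();print(o['time_s'],o['tool_pos'],o['tool_rot'],o['grip_width'],o['force'])
d=cam('wrist'); cv2.imwrite('pics/w11.png',d['frame']); pickle.dump(d,open('w11.pkl','wb'))
a=cv2.resize(d['frame'][175:255,170:270],None,fx=4,fy=4,interpolation=cv2.INTER_CUBIC)
b=cv2.resize(d['frame'][175:255,365:465],None,fx=4,fy=4,interpolation=cv2.INTER_CUBIC)
cv2.imwrite('pics/w11l.png',np.hstack([a,b]))
E
```

```text
17.1 [ 0.58051805 -0.01507764  0.09470457] [-1.79969073e+02  7.73956882e-03  8.71832396e+01] 0.013764976859428379 [ 0.47806508 -0.13836787 -3.73029613]
```

View pics/w11l.png

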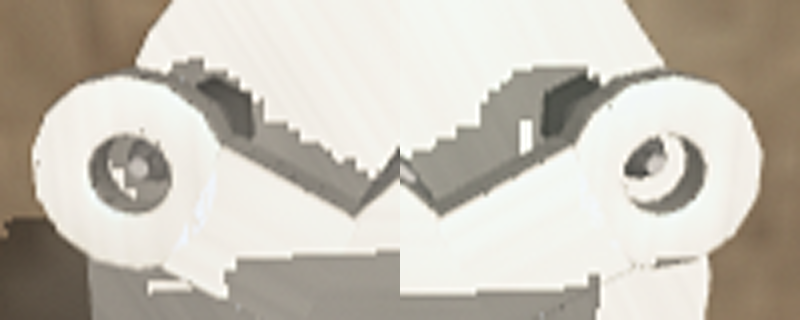

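```bash
python3 - <<'E'
from h import *
import pickle
d=pickle.load(open('w11.pkl','rb')); tz=.0947
def two(L,Rr):
    v=Rr-L; a=np.degrees(np.arctan2(v[1],v[0])); n=np.array([v[1],-v[0]])/np.linalg.norm(v[:2])
    return ((L+Rr)/2)[:2]+n*.039,a+30,np.linalg.norm(v)
print('clamp',two(ray(d,(202.75,218.25),tz-.033),ray(d,(430.75,218.25),tz-.033)))
print('studs',two(ray(d,(170+142/4,175+162/4),.057),ray(d,(365+(656-400)/4+0.0,175+162/4),.057)))
E
```

```text
clamp (array([ 0.58126681, -0.01646602]), np.float64(27.204289890282087), np.float64(0.134353203379551))
studs (array([ 0.58159609, -0.01581499]), np.float64(27.203606941770044), np.float64(0.13454597755889253))
```

Emit:
{"api": "servo_tool", "payload": {"increments": [[[0.0006,0.0003,0.001,0,0,0,-1],[0.0006,0.0003,0.003,0,0,0,-1],[0.0006,0.0003,0.006,0,0,0,-1],[0.0006,0.0003,0.009,0,0,0,-1],[0.0006,0.0003,0.012,0,0,0,-1],[0.0006,0.0003,0.015,0,0,0,-1],[0.0006,0.0003,0.0165,0,0,0,-1],[0.0006,0.0003,0.0175,0,0,0,-1],[0.0006,0.0003,0.0175,0,0,0,-1],[0.0006,0.0003,0.0175,0,0,0,-1]]]}}

```text
time_s: 18.15
tool_pos: [0.5812, -0.0144, 0.0777]
tool_rot: [180.0, -0.0, 87.2]
force: [-0.3, -0.5, -3.1]
grip_width: 0.0136
```

```bash
python3 - <<'E'
from h import *
import pickle
o=env.get_obs();print(o['time_s'],o['tool_pos'],o['tool_rot'],o['grip_width'],o['force'],o['wrist_torque'])
d=cam('wrist'); pickle.dump(d,open('w12.pkl','wb'))
a=cv2.resize(d['frame'][175:255,170:270],None,fx=4,fy=4,interpolation=cv2.INTER_CUBIC)
b=cv2.resize(d['frame'][175:255,365:465],None,fx=4,fy=4,interpolation=cv2.INTER_CUBIC)
cv2.imwrite('pics/w12l.png',np.hstack([a,b]))
E
```

```text
18.15 [ 0.58117627 -0.0144225   0.07768418] [ 1.79984267e+02 -5.88579158e-03  8.71872724e+01] 0.013574689821648401 [-0.28519214 -0.48485779 -3.08124913] [-0.12133996 -0.00471174  0.0300906 ]
```

View pics/w12l.png

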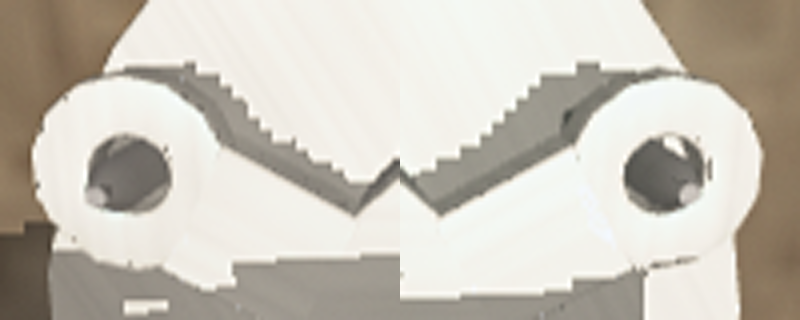

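Both visible studs stand through their lugs with no side load. I'll lower the last millimetres.

Emit:
{"api": "servo_tool", "payload": {"increments": [[[0,0,0.001,0,0,0,-1],[0,0,0.002,0,0,0,-1],[0,0,0.0027,0,0,0,-1],[0,0,0.0027,0,0,0,-1],[0,0,0.0027,0,0,0,-1]]]}}

```text
time_s: 18.7
tool_pos: [0.581, -0.0144, 0.075]
tool_rot: [-180.0, -0.0, 87.2]
force: [-0.7, -0.5, -0.9]
grip_width: 0.0135
```

Emit:
{"api": "servo_tool", "payload": {"increments": [[[0,0,0.0005,0,0,0,-1],[0,0,0.001,0,0,0,-1],[0,0,0.001,0,0,0,-1]]]}}

```text
time_s: 19.0
tool_pos: [0.581, -0.0144, 0.075]
tool_rot: [-180.0, -0.0, 87.2]
force: [-4.1, -0.1, 6.7]
grip_width: 0.0136
```

Seated: 1 mm more of command gave no travel and +6.7 N. Release and back off.

Emit:
{"api": "servo_tool", "payload": {"increments": [[[0,0,-0.001,0,0,0,-0.8],[0,0,-0.001,0,0,0,-0.4],[0,0,-0.001,0,0,0,0],[0,0,-0.001,0,0,0,0],[0,0,-0.001,0,0,0,0],[0,0,-0.01,0,0,0,0],[0,0,-0.03,0,0,0,0],[0,0,-0.06,0,0,0,0],[0,0,-0.095,0,0,0,0],[0,0,-0.12,0,0,0,0],[0,0,-0.13,0,0,0,0],[0,0,-0.13,0,0,0,0],[0,0,-0.13,0,0,0,0]]]}}

```text
time_s: 20.3
tool_pos: [0.5804, -0.0144, 0.2028]
tool_rot: [-179.9, 0.0, 87.2]
force: [-0.2, 0.4, -0.5]
grip_width: 0.0433
```

```bash
python3 - <<'E'
from h import *
import pickle
o=env.get_obs();print(o['time_s'],o['tool_pos'],o['grip_width'],o['force'])
d=cam('wrist'); cv2.imwrite('pics/w13.png',d['frame']); pickle.dump(d,open('w13.pkl','wb'))
cv2.imwrite('pics/w13c.png',cv2.resize(d['frame'][120:320,200:440],None,fx=3.33,fy=3,interpolation=cv2.INTER_CUBIC))
s=cam('side'); cv2.imwrite('pics/s13.png',cv2.resize(s['frame'][180:290,260:380],None,fx=5,fy=5,interpolation=cv2.INTER_CUBIC))
E
```

```text
20.3 [ 0.58041376 -0.01436027  0.20278936] 0.043264896431115855 [-0.23701294  0.42940395 -0.49231641]
```

View pics/w13c.png

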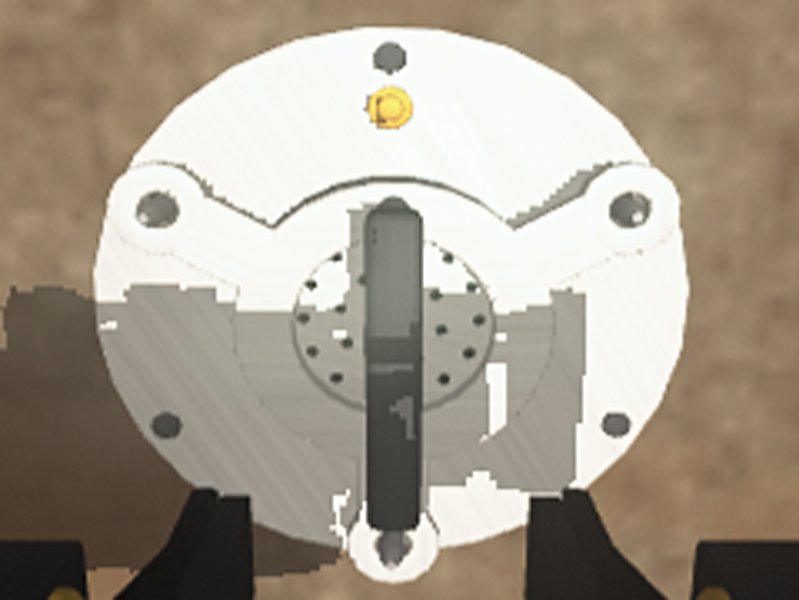

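View pics/s13.png

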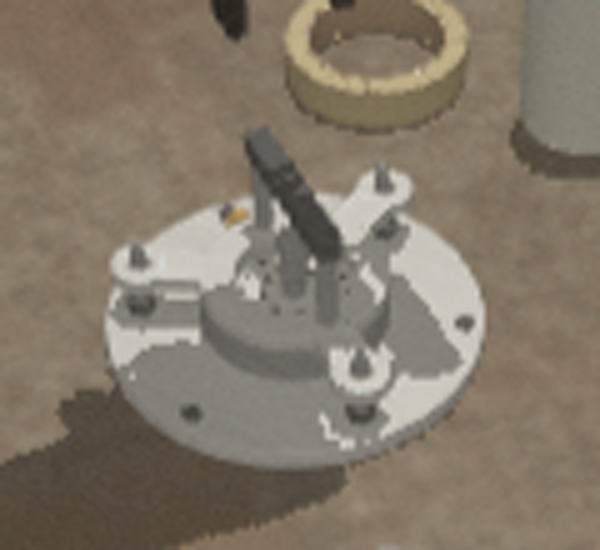

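The wrist crop shows studs through all three lugs, at (157,210), (631,210) and (393,545). The side crop shows the ring flush on the rim with all three tips proud. Handing in.

```bash
python3 - <<'E'
from h import *
import pickle
d=pickle.load(open('w13.pkl','rb'))
q=lambda a:np.array([200+a[0]/3.33,120+a[1]/3])
H=[ray(d,q(a),.042)[:2] for a in [(157,210),(631,210),(393,547)]]
print('lug centre',np.mean(H,0).round(4))
print(env.get_obs()['joint_velocities'].round(2)); print(env.sign_off())
E
```

```text
lug centre [ 0.5823 -0.0164]
[ 0.07  0.19 -0.09 -0.11  0.1   0.06  0.03]
the job is handed in; nothing more can be done
None
```

The permeability cell is made up and handed in at about 20 s of the 58 s allowed; `sign_off` gives no verdict.

- **Plate:** I took the larger white plate by its knob and left the green look-alikes and the smaller plate alone. I lowered it into the bore until the floor took its weight, then let go. The wrist view put its centre within about 1 mm of the cell's axis.
- **Clamp ring:** I gripped it by the handle bar, turned it about 50 degrees clockwise, and slid it down over the studs. At the rim, 1 mm more of commanded travel gave no movement and 6.7 N of upward force, so I released it and backed off.
- **Last checks:** The wrist and side pictures show a stud through each of the three lugs and the ring flush on the rim. The lug centre measured about 1 mm from the stud centre.
- **Disagreements:** The top, side and wrist cameras differed by 1 to 4 mm. The wrist camera was also offset about 1 to 2 mm from the tool, so I aligned each part to the cell within single wrist pictures. No check failed.
- **Not checked:** I did not measure the other bench items again at the end. I saw no contact with any of them.

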